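Check the mushroom stop on the engine-stand bench

ROBOT

A 6-joint arm with a two-finger parallel gripper is mounted at the origin on the work surface. World frame = base frame: x ahead of the robot, y to its left, z up, the work surface at z = 0. Lengths are in mm, angles in rad, forces in N, time in s.
With the tool pointing down it reaches from about 275 to 1000 mm from the base axis. Payload 8.4 kg.
Tool frame: the origin (TCP) lies at the centre of the arm's flange, where the gripper is bolted on; the fingertips stand 173 mm ahead of it and the grasp point (between the pads) lies 155 mm ahead of it; z points along the fingers, y is the direction in which the jaws open and shut (so a half turn about z gives the same grasp; the last joint's range is limited). The gripper opens to 85 mm and grips with 20 to 120 N. Pads are 22 mm wide; open, the fingers measure 114 mm over their backs; the gripper's body (76 mm by 85 mm) begins 54 mm behind the grasp point. The pads swing forward as they close: fully open they stand 13 mm farther back than shut.
Start: joints at [-1.111, 0.353, 1.633, -0, 1.155, -0.002], TCP at [278.475, -559.537, 404.681] pointing down, gripper open.
Joint ranges: [-2.63, 2.63], [-0.92, 2.1], [0.06, 2.66], [-1.3, 4.44], [0, 2.69], [-3.02, 3.02]. Speed limits (rad/s): [2.22, 2.22, 2.79, 3.14, 3.14, 3.14].

INTERFACE

Orientations are given as [roll, pitch, yaw] about the fixed x, y, z axes, in that order (R = Rz(yaw) Ry(pitch) Rx(roll)).
In Python, from rig import sense, grab_frame, camera_model, sign_off gives the robot as it stands. The module is installed in compiled form; this text tells all that it offers.
- The arm moves only by the tool step_arm, never from a script. Its argument "commands" is a list of rows, each a list of 3 entries, a list of its own where there are three numbers: the shift along the tool's x, y, z in mm, then the turn about the tool's z in rad, then the opening, from 0 (shut) to 1 (fully open). A call has 1 to 20 rows; each row shifts and turns the pose as measured when the row begins, along the tool's axes as they then stand; what a row does not reach is not made up. A row lasts 1/8 s, in which the tool goes at most 62.5 mm and 10.7 degrees, less where a joint would pass 70% of its speed; a pose out of reach is approached as far as the arm can. A call with a gripper value outside its range is refused whole. The fingers move at their own pace and stop on an object; "force" is the grip in N (left out, the last holds). Time passes only in rows, so rows that do not move let the fingers close. It gives the time, the measured TCP pose, the force and the opening at its end, in the units of the state.
- sense(): the state, without advancing time (a new reading comes with each control period).
- grab_frame(name): name is "scene" or "top" or "wrist"; returns the picture (400x640x3 uint8, blue, green, red); there is no depth.
- camera_model(name): a dict with "fx", "fy", "cx", "cy" (pixels), "R" (3x3) and "t" (3): a world point X has camera coordinates R X + t. Camera axes: x right, y down, z forward; pixel columns grow to the right and rows downward; lengths in mm; the calibration is good to about 2 mm. A picture is of the moment at which its call begins: read the wrist's pose just before it. camera_model takes no time and is no camera call; for the wrist camera it gives the pose at the moment of the call.
- sign_off(): hands the job in, once; it reports no verdict.
The state is a dict: "clock": time; "qpos": joint angles; "qvel": joint speeds; "joint_efforts": joint torques, N m; "eef_pos": TCP position; "tcp_rot": TCP orientation; "contact_force": force on the tool from outside, world axes, zero at the start; "wrist_torque": the same for the moment, N m; "opening": opening from 0.0 (shut) to 1.0 (fully open).
Only numpy, scipy, OpenCV 4.12 (cv2) and the standard library are available. Lean on these libraries where they do the work, as an engineer would, in place of code of your own. Each camera call takes 0.05 s, during which the arm holds its last target. There are 200 camera calls.

TASK

Before the engine stand is used, check its mushroom stop button: press the mushroom cap fully down and let it spring back up, then turn the cap clockwise (seen from above) to its end stop to reset it, and let go. Do not press the start push button on the box like it.

Things in the scene. Friction and masses are not known exactly. Their poses are not given: they have to be found in the camera images.
- stop_cap (a point): Centre of the top of the mushroom cap: round, black, 40 mm across, 25 mm thick, white line from centre to rim, on a 20 mm thick stem over a grey box 84 x 84 x 50 mm. At rest its top is 99 mm above the bench, underside 74; sides upright from 77 to 94: grip them at any yaw. Free room for fingers down to the box top at 50 mm. Site z is up, x along the white line, turning with the cap.
- stop_press (a joint): How far the mushroom cap is pushed down, in m: 0 up, 0.008 fully down on a rigid stop. A spring pushes it back: about 2 N begins to move it, 6 N holds it fully down. It does not latch: it comes up by itself when let go.
- stop_turn (a joint): Turn of the mushroom cap about its upright axis, in rad, growing clockwise seen from above: starts between 0 and 0.2; the end stop (reset) is at 1.2. Friction of 0.05 N m; it stays where it is left and does not move the cap up or down. Fingers that turn beyond the stop only slip on the round cap.
- start (a joint): How far the start push button is pushed, in m: 0 up, 0.006 down. Flat, black, 28 mm across in a low steel ring, top 72 mm above the bench, on a like grey box at least 190 mm from the mushroom cap. Leave it alone. A third like box carries a fixed bar-shaped selector. The three boxes swap places. Loose things up to 70 mm high lie between them.
Mind the look-alikes: they are no part of the job. Leave any green or orange look-alike of the part that bears start alone.

How it is judged:
By the outcome, as a careful person would: the job done as asked, in the order asked, and still so for the second after the job is handed in, with the robot touching nothing.
It also fails if it takes over 43 s, if anything falls off the work surface, if the arm or the gripper's body presses on something with over 40 N, if the wrist force passes 120 N, or if a joint passes its speed limit or range.

## Working session

There is one attempt and no reset: what is moved stays moved. The work goes in short steps, Python scripts to look and compute and a tool call to move; the robot and the scene stay as the last step left them, time stands still between calls to the robot, and variables do not carry over. Pictures are saved under pics/ and viewed, about 8 in all and at most 12, crops included, and the job is handed in when it is done.

Besides the shell and the picture viewer there is one more tool, called in YAML: its name, and indented under it one key for each argument. step_arm: Moves the arm, as the interface text tells. Its arguments: {"type":"object","properties":{"commands":{"type":"array","items":{"type":"array"}},"force":{"type":"number"}},"required":["commands"]}

```bash
mkdir -p pics
cat > h.py <<'E'
import numpy as np, cv2
from rig import sense, grab_frame, camera_model, sign_off
def ray(cam,u,v,z):
    R=np.array(cam["R"]);t=np.array(cam["t"])
    d=R.T@np.array([(u-cam["cx"])/cam["fx"],(v-cam["cy"])/cam["fy"],1]);c=-R.T@t
    return c+d*(z-c[2])/d[2]
E
python3 - <<'E'
from h import *
for n in("top","scene"):
    cv2.imwrite(f"pics/{n}1.png",grab_frame(n)); c=camera_model(n); print(n,c["fx"],(-np.array(c["R"]).T@np.array(c["t"])).round())
print(sense())
E
```

```text
top 505.2251155159505 [ 383.  -48. 1281.]
scene 403.7844891725023 [1104. -111. 1016.]
{'clock': 0.1, 'qpos': array([-1.11138942e+00,  3.53579230e-01,  1.63402550e+00, -2.26051446e-05,
        1.15521161e+00, -2.39006282e-03]), 'qvel': array([ 3.85218174e-05,  3.58593165e-04, -2.05246530e-03, -1.01326502e-03,
       -1.05550796e-04,  1.34520998e-03]), 'joint_efforts': array([ 1.27987814e-04, -6.06359267e+01, -3.42820644e+01, -1.13520130e-04,
        3.94924369e-03, -1.48048775e-05]), 'eef_pos': array([ 278.38773803, -559.3538798 ,  404.0510785 ]), 'tcp_rot': array([-3.14036893e+00,  1.77450947e-05,  4.61806116e-01]), 'contact_force': array([ 0.08678717, -0.19795751,  0.68947347]), 'wrist_torque': array([ 0.01468938,  0.08132179, -0.01356455]), 'opening': 0.9993977134550687}
```

View pics/top1.png

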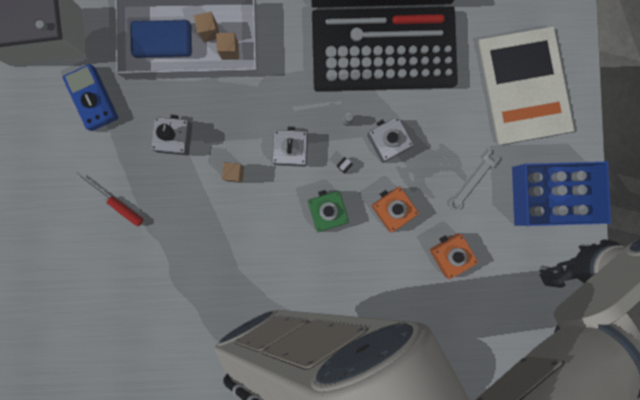

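View pics/scene1.png

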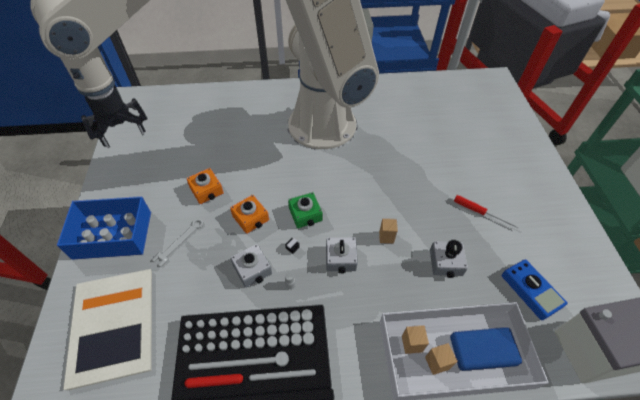

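The top view shows these candidates:
- Grey box (171,135) with a raised black cap at about (166,131): the mushroom.
- Grey box (290,147): bar selector.
- Grey box (391,138): flat button in a ring, which is start.
- Green (328,211) and orange (397,209), (455,257): look-alikes.

I choose the one at (166,131), and check it in a close crop.

Run:
```python
from h import *
a=cv2.imread("pics/top1.png");b=cv2.imread("pics/scene1.png")
def blob(im,x,y,w):
    m=(im.max(2)<45).astype(np.uint8);m2=np.zeros_like(m);m2[y-w:y+w,x-w:x+w]=m[y-w:y+w,x-w:x+w]
    n,l,s,c=cv2.connectedComponentsWithStats(m2);return [(s[i].tolist(),c[i].round(1).tolist()) for i in range(1,n) if s[i,4]>20]
print(blob(a,168,133,20));print(blob(b,452,250,22))
ct,cs=camera_model("top"),camera_model("scene")
for p in blob(a,168,133,20): print("top",ray(ct,*p[1],92).round())
for p in blob(b,452,250,22): print("scene",ray(cs,*p[1],90).round())
for u,v in((391,138),(290,147)):print(ray(ct,u,v,60).round())
f=lambda im,x,y:cv2.resize(im[y-30:y+30,x-30:x+30],(400,400),interpolation=cv2.INTER_CUBIC)
cv2.imwrite("pics/crop1.png",np.hstack([f(a,168,133),f(b,452,250)]))
```

```text
[([157, 125, 18, 15, 171], [165.4, 133.1])]
[([445, 241, 16, 17, 179], [452.4, 248.7])]
top [589. 293.  92.]
scene [600. 290.  90.]
[ 568. -244.   60.]
[552.   2.  60.]
```

View pics/crop1.png

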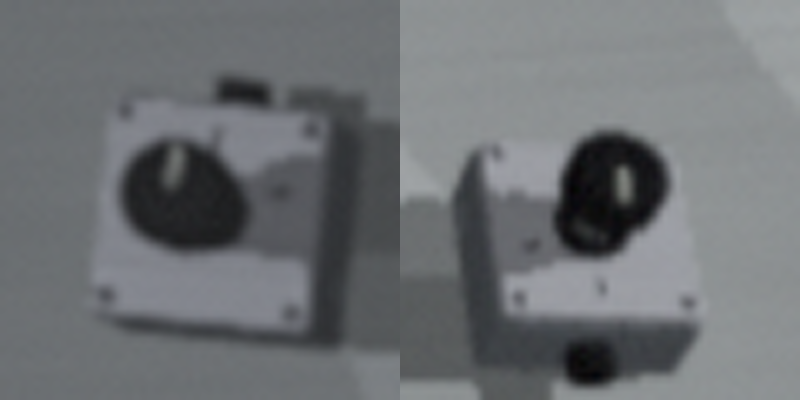

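The crop shows a raised black cap with a white line on a grey box, so the mushroom is confirmed. It is at about (592,297), and start is at (568,-244). Moving over it, high up.

step_arm:
  commands:
    - [[44,-42,0],0,1]
    - [[44,-42,0],0,1]
    - [[44,-42,0],0,1]
    - [[44,-42,0],0,1]
    - [[44,-42,0],0,1]
    - [[44,-42,0],0,1]
    - [[44,-42,0],0,1]
    - [[44,-42,0],0,1]
    - [[44,-42,0],0,1]
    - [[44,-42,0],0,1]
    - [[44,-42,0],0,1]
    - [[44,-42,0],0,1]

```text
clock: 1.6
eef_pos: [531.6, 142.9, 402.8]
tcp_rot: [-3.141, -0.001, 0.455]
contact_force: [0.6, 0.7, -0.6]
opening: 1.002
```

step_arm:
  commands:
    - [[42,-38,0],0,1]
    - [[42,-38,0],0,1]
    - [[38,-36,0],0,1]
    - [[0,0,10],-0.18,1]
    - [[0,0,10],-0.18,1]
    - [[0,0,10],-0.18,1]
    - [[0,0,10],-0.18,1]
    - [[0,0,10],-0.18,1]
    - [[0,0,10],-0.18,1]
    - [[0,0,10],-0.18,1]
    - [[0,0,0],-0.18,1]
    - [[0,0,0],-0.18,1]
    - [[0,0,0],0,1]

```text
clock: 3.22
eef_pos: [591.6, 307.9, 323.5]
tcp_rot: [-3.133, -0.002, 2.132]
contact_force: [0.5, 0.3, 0.0]
opening: 1.002
```

Run:
```python
from h import *
s=sense();c=camera_model("wrist");im=grab_frame("wrist");cv2.imwrite("pics/w1.png",im)
print(s["eef_pos"],s["tcp_rot"],s["qpos"]);print(c["fx"],(-np.array(c["R"]).T@np.array(c["t"])).round())
R=np.array(c["R"]);p=R@np.array([592,297,99])+c["t"];print(c["fx"]*p[0]/p[2]+c["cx"],c["fy"]*p[1]/p[2]+c["cy"])
```

```text
[591.645194   307.9367356  323.49754776] [-3.13284158e+00 -1.50862311e-03  2.13222428e+00] [ 4.77449210e-01  4.98235321e-01  1.60226951e+00  8.86817644e-04
  1.04993476e+00 -8.44300489e-02]
333.133716965068 [550. 372. 293.]
312.6860336405985 238.12023420197647
```

View pics/w1.png

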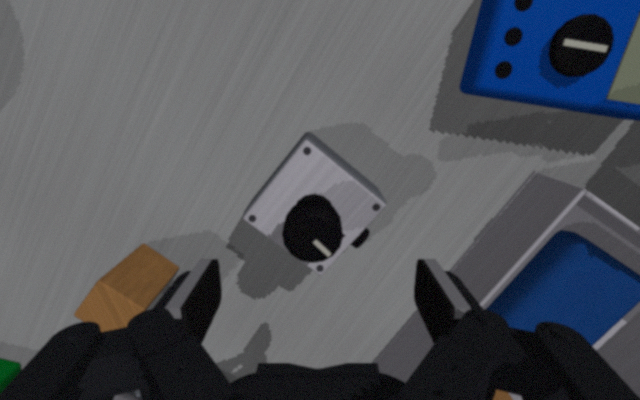

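The wrist view shows the cap at about (313,229) on its grey box, with the white line pointing down and right. The brown block is at (130,285). I refine the position by contour.

```bash
cat >> h.py <<'E'
def toolshift(s,p,grasp_z):
    from scipy.spatial.transform import Rotation as Ro
    R=Ro.from_euler('xyz',s["tcp_rot"]).as_matrix()
    return R.T@(np.array([p[0],p[1],grasp_z+155])-s["eef_pos"])
E
python3 - <<'E'
from h import *
s=sense();c=camera_model("wrist");im=cv2.imread("pics/w1.png")
m=np.zeros(im.shape[:2],np.uint8);m[180:275,270:350]=(im.max(2)[180:275,270:350]<45)*255
cs,_=cv2.findContours(m,0,2);k=max(cs,key=cv2.contourArea)
print(cv2.boundingRect(k),cv2.minEnclosingCircle(k),cv2.fitEllipse(cv2.convexHull(k)))
e=cv2.fitEllipse(cv2.convexHull(k))[0]
for z in(85,99):
    p=ray(c,*e,z);print(z,p,toolshift(s,p,86))
ct,cc=camera_model("top"),camera_model("scene");print(ray(ct,163.8,131.2,99),ray(cc,454.3,247.3,99))
q=ray(c,329,256,99)-ray(c,*e,99);print("line yaw",np.arctan2(q[1],q[0]))
E
```

```text
(283, 195, 60, 67) ((311.43548583984375, 227.88710021972656), 33.20245361328125) ((312.43603515625, 229.03060913085938), (58.624515533447266, 66.17549896240234), 8.54748249053955)
85 [591.377456  297.1089008  85.       ] [-9.15963837 -5.25534458 82.57403098]
99 [588.61460193 302.1767367   99.        ] [-3.39794811 -4.91006621 82.5796452 ]
[592.43435823 295.097599    99.        ] [601.52413014 292.33579642  99.        ]
line yaw -0.4972039974476857
```

step_arm:
  commands:
    - [[-6,-5,0],0,0]
    - [[0,0,10],0,0]
    - [[0,0,10],0,0]
    - [[0,0,10],0,0]
    - [[0,0,8],0,0]
    - [[0,0,0],0,0]
    - [[0,0,0],0,0]
    - [[0,0,0],0,0]
  force: 30

```text
clock: 4.28
eef_pos: [590.0, 299.4, 282.1]
tcp_rot: [-3.132, -0.002, 2.122]
contact_force: [1.5, 1.0, -0.3]
opening: 0.001
```

Run:
```python
from h import *
s=sense();c=camera_model("wrist");im=grab_frame("wrist");cv2.imwrite("pics/w2.png",im)
print(s["eef_pos"],s["tcp_rot"],s["contact_force"],s["opening"]);print((-np.array(c["R"]).T@np.array(c["t"])).round())
```

```text
[590.00753381 299.38169033 282.12529649] [-3.13173009e+00 -1.51184295e-03  2.12202809e+00] [ 1.51936126  0.99136009 -0.3176715 ] 0.0005054607526356519
[549. 364. 252.]
```

View pics/w2.png

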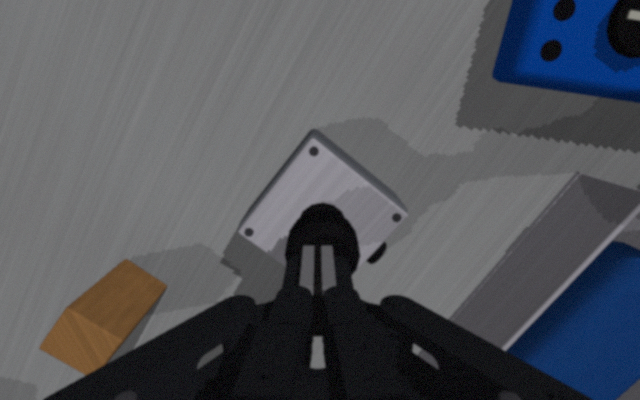

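The fingertips are centred on the cap: cap columns 286–359, fingers at 318. Pressing next.

step_arm:
  commands:
    - [[0,1,8],0,0]
    - [[0,0,3],0,0]
    - [[0,0,3],0,0]
    - [[0,0,0],0,0]

```text
clock: 4.82
eef_pos: [591.0, 300.0, 268.2]
tcp_rot: [-3.133, -0.001, 2.122]
contact_force: [-0.5, -1.0, 3.5]
opening: -0.002
```

step_arm:
  commands:
    - [[0,0,2],0,0]
    - [[0,0,2],0,0]

```text
clock: 5.08
eef_pos: [591.1, 300.0, 264.6]
tcp_rot: [-3.134, -0.001, 2.122]
contact_force: [-1.7, -1.4, 6.0]
opening: 0.0
```

step_arm:
  commands:
    - [[0,0,1],0,0]
    - [[0,0,1],0,0]

```text
clock: 5.32
eef_pos: [591.2, 300.1, 264.1]
tcp_rot: [-3.134, -0.001, 2.122]
contact_force: [-6.1, -1.5, 15.1]
opening: 0.0
```

step_arm:
  commands:
    - [[0,0,1],0,0]
    - [[0,0,1],0,0]

```text
clock: 5.58
eef_pos: [591.2, 300.1, 264.2]
tcp_rot: [-3.135, -0.001, 2.122]
contact_force: [-3.5, -2.5, 12.3]
opening: -0.0
```

Force rose to 15 N with no further travel at TCP z 264, so the cap is on its stop. Lift clear, open, and look.

step_arm:
  commands:
    - [[0,0,-10],0,0]
    - [[0,0,-15],0,0]
    - [[0,0,-15],0,1]
    - [[0,0,-5],0,1]
    - [[0,0,0],0,1]
    - [[0,0,0],0,1]
    - [[0,0,0],0,1]
    - [[0,0,0],0,1]

```text
clock: 6.58
eef_pos: [591.3, 300.1, 310.8]
tcp_rot: [-3.134, -0.001, 2.122]
contact_force: [-0.8, 0.6, -0.5]
opening: 1.001
```

Run:
```python
from h import *
s=sense();c=camera_model("wrist");im=grab_frame("wrist");cv2.imwrite("pics/w3.png",im)
print(s["eef_pos"],s["tcp_rot"],s["contact_force"],s["opening"])
m=np.zeros(im.shape[:2],np.uint8);m[180:285,260:380]=(im.max(2)[180:285,260:380]<45)*255
cs,_=cv2.findContours(m,0,2);k=max(cs,key=cv2.contourArea)
e=cv2.fitEllipse(cv2.convexHull(k));print(e)
for z in(85,99): p=ray(c,*e[0],z);print(z,p,toolshift(s,p,83))
```

```text
[591.34155295 300.09289475 310.78971764] [-3.13413504e+00 -1.29706297e-03  2.12192307e+00] [-0.81149357  0.62038726 -0.45200747] 1.0011822713538963
((318.4163818359375, 227.54086303710938), (62.61762237548828, 70.6168212890625), 4.629666328430176)
85 [591.4047833  296.89985902  85.        ] [-2.84777996 -1.07530683 72.79612856]
99 [588.47314375 301.77874965  99.        ] [ 2.84385881 -1.01800108 72.80308381]
```

View pics/w3.png

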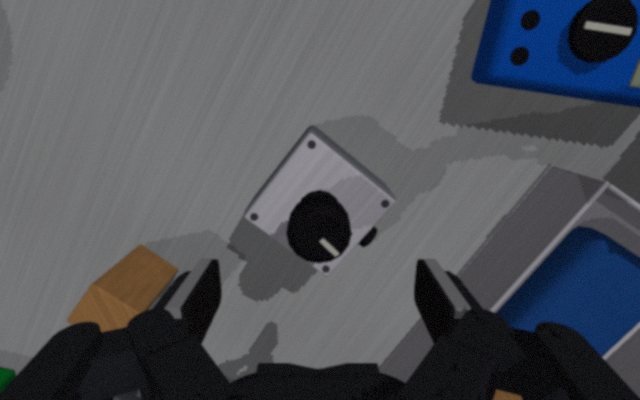

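The cap is back up at (318,228), with the line unchanged. It lies between the open fingers, needing about -1 mm in y. Descend and grip.

step_arm:
  commands:
    - [[0,-1,20],0,1]
    - [[0,0,20],0,1]
    - [[0,0,20],0,1]
    - [[0,0,12],0,1]
    - [[0,0,0],0,0.5]
    - [[0,0,0],0,0.4]
    - [[0,0,0],0,0.3]
    - [[0,0,0],0,0.3]
    - [[0,0,0],0,0.3]
    - [[0,0,0],0,0.3]
  force: 25

```text
clock: 7.88
eef_pos: [590.7, 300.0, 232.8]
tcp_rot: [-3.137, -0.001, 2.122]
contact_force: [2.2, 1.2, -6.6]
opening: 0.454
```

step_arm:
  commands:
    - [[0,0,0],0,0.3]

```text
clock: 8.0
eef_pos: [590.7, 300.0, 232.9]
tcp_rot: [-3.137, -0.001, 2.122]
contact_force: [1.7, 0.1, -5.6]
opening: 0.453
```

step_arm:
  commands:
    - [[0,0,0],0.18,0.3]
    - [[0,0,0],0.18,0.3]
    - [[0,0,0],0.18,0.3]
    - [[0,0,0],0.18,0.3]
    - [[0,0,0],0.18,0.3]
    - [[0,0,0],0.18,0.3]

```text
clock: 8.75
eef_pos: [593.3, 300.1, 232.9]
tcp_rot: [3.14, -0.002, 1.009]
contact_force: [5.1, -1.7, -6.7]
opening: 0.454
```

```bash
python3 -c "
from h import *
s=sense();print(s['tcp_rot'],s['wrist_torque'],s['contact_force'],s['qpos'][5])"
```

```text
[ 3.13952467e+00 -2.16560844e-03  1.00899328e+00] [-0.05875888 -0.47362115  0.58693253] [ 5.05530907 -1.74867049 -6.65872668] 1.0284961556148573
```

step_arm:
  commands:
    - [[0,0,0],0.15,0.3]
    - [[0,0,0],0.15,0.3]
    - [[0,0,0],0,0.3]

```text
clock: 9.12
eef_pos: [594.2, 299.3, 233.7]
tcp_rot: [3.137, -0.004, 0.702]
contact_force: [1.4, 0.8, -5.6]
opening: 0.458
```

```bash
python3 -c "
from h import *
s=sense();print(s['tcp_rot'],s['wrist_torque'],s['contact_force'],s['qpos'][5])"
```

```text
[ 3.13740172 -0.00391001  0.70218588] [ 0.16950663 -0.10692255  0.32633458] [ 1.42030754  0.84871768 -5.61025173] 1.336403158411589
```

Turned 1.42 rad in all. The torque shows the stop reached and the fingers slipping. Release, lift and check.

step_arm:
  commands:
    - [[0,0,0],0,1]
    - [[0,0,0],0,1]
    - [[0,0,0],0,1]
    - [[0,0,0],0,1]
    - [[0,0,-20],0,1]
    - [[0,0,-30],0,1]
    - [[0,0,-30],0,1]
    - [[0,0,0],0,1]
    - [[0,0,0],0,1]

```text
clock: 10.25
eef_pos: [594.1, 299.8, 322.0]
tcp_rot: [3.137, -0.008, 0.709]
contact_force: [-0.7, -0.1, 0.2]
opening: 0.998
```

Run:
```python
from h import *
s=sense();c=camera_model("wrist");im=grab_frame("wrist");cv2.imwrite("pics/w4.png",im)
print(s["eef_pos"],s["tcp_rot"],s["contact_force"],s["opening"])
import pickle;pickle.dump(c,open("c4.pkl","wb"))
```

```text
[594.06230103 299.82585416 322.04186933] [ 3.13716554 -0.00811125  0.70884901] [-0.7131108  -0.09042189  0.22998532] 0.9979140321290723
```

View pics/w4.png

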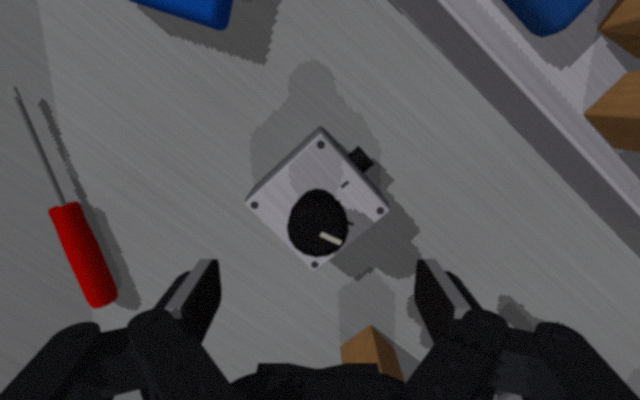

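The cap is up at (318,222), with the line now from about (320,235) to (341,243). I measure the line's turn in both pictures.

Run:
```python
from h import *
import pickle
from scipy.spatial.transform import Rotation as Ro
c4=pickle.load(open("c4.pkl","rb"))
# w3 camera: same flange-to-camera offset, flange pose of w3
T4=Ro.from_euler('xyz',[3.13716554,-0.00811125,0.70884901]).as_matrix();p4=np.array([594.062,299.826,322.042])
T3=Ro.from_euler('xyz',[-3.13413504,-0.00129706,2.12192307]).as_matrix();p3=np.array([591.342,300.093,310.790])
R4=np.array(c4["R"]);C4=-R4.T@np.array(c4["t"])
A=T4.T@R4.T; o=T4.T@(C4-p4); R3=(T3@A).T; c3=dict(c4,R=R3,t=-R3@(p3+T3@o))
for n,c in(("w3",c3),("w4",c4)):
    im=cv2.imread(f"pics/{n}.png");m=np.zeros(im.shape[:2],np.uint8)
    m[180:280,270:360]=im.max(2)[180:280,270:360]<60
    cs,_=cv2.findContours(m,0,2);k=cv2.convexHull(max(cs,key=cv2.contourArea));d=np.zeros_like(m);cv2.drawContours(d,[k],-1,1,-1);d=cv2.erode(d,np.ones((5,5)))
    v,u=np.nonzero((im.min(2)>90)&(d>0))
    q=np.array([ray(c,a,b,99)[:2] for a,b in zip(u,v)]);w=np.linalg.svd(q-q.mean(0))[2][0]
    if (q.mean(0)-[591,298.5])@w<0:w=-w
    print(n,len(u),q.mean(0),np.ptp(q,0),"yaw",np.arctan2(w[1],w[0]))
```

```text
w3 107 [600.4561223  293.86761973] [12.78524969  5.24305561] yaw -0.23802166211996933
w4 99 [593.55694722 287.96120768] [ 5.28154853 13.56091648] yaw -1.3260694828973618
```

```bash
python3 -c "
from h import *
print(sense()['clock']);print(sign_off())"
```

```text
10.3
the job is handed in; nothing more can be done
None
```

I pressed the mushroom cap fully down, let it spring back, turned it clockwise to its end stop and let go. The job was handed in at 10.3 s.

- **Press:** With the fingers shut, the force rose steadily to 6 N, then jumped to 12–15 N with no further travel, so the cap was on its rigid stop. The next wrist picture showed it back up.
- **Turn:** I gripped the cap's sides and turned 1.42 rad clockwise. The wrist torque rose to about 0.59 N m, well above the 0.05 N m friction, and the fingers then slipped. In the pictures the white line turned 1.09 rad. With an unknown start between 0 and 0.2 rad, that fits the 1.2 rad stop, though I could not read the joint itself.
- **Release:** The gripper is open well above the cap, and the contact force is about 0. I did not go near the start button or the green and orange look-alikes.
- **Disagreement:** Early position estimates from the scene and top cameras differed by about 10 mm, so I worked from the wrist camera. While I held the cap, the gripper pulled it gently upward with about 6 N.

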